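Hang the slotted vial holder on its stud and lock it with the cam

TASK

Hang the steel vial holder on the stand: slide the open slot of its hanger plate sideways over the headed stud, between the stud's head and the back plate, until the stud is at the closed end of the slot, and let it hang there. Then swing the stand's cam lever a quarter turn, as far as it goes, so that the cam holds the holder fully home. Leave the other things on the desk where they are.

Things in the scene. Friction and masses are not known exactly. Their poses are not given: they have to be found in the camera images.
- holder: Loose steel vial holder, 0.2 to 0.4 kg, upright on the desk. Origin: underside, mid-width, rear face of its hanger plate; z up, x from the plate forward over the pan, y left. In mm: pan x 0-55, y -30 to 30, z 0-35, two vials fixed in it (tops z 67). Hanger plate x 0-4, z up to 130, y -30 to 30 below z 75, y -30 to 20 above.
- holder_grip (a point): Centre of the holder's black grip at (2, 0, 145) mm in the holder frame, on top of the hanger plate: 12 mm thick (x), 36 mm wide (y), z 130 to 160. To be taken from above, across its thickness.
- slot_mouth (a point): Middle of the slot's mouth, (2, 20, 100) mm in the holder frame. The slot runs level along y, open at y = 20, closed end at y = -4; 12 mm high (z 94 to 106), flared to 18 mm at the last 6 mm before the mouth.
- slot_end (a point): Point (2, 0, 100) mm in the holder frame: mid-thickness of the plate, where the stud's axis lies when the stud is at the closed end of the slot.
- cheek (a point): On the outer (-y) face of the holder's side cheek, (21, -30, 100) mm in the holder frame: a 3 mm upright sheet at y -30 to -27, x 0 to 42, up to z 115 mm. The closed cam bears on this face.
- stand: Steel stand fixed to the desk. Origin: on the desk below the stud, in the back plate's front face; z up, x out of the plate along the stud, y left. In mm: base 8 thick, x -60 to 60, y -115 to 45; back plate x -6 to 0, y -33 to 33, up to z 145. The holder goes on with its x along the stand's x, sliding to +y; hung home, its origin is near (2, 0, 33). The cam is at the -y side.
- stud (a point): Middle of the stud's neck, on its axis, (4.5, 0, 135) mm in the stand frame; the stud points along the stand's x. Neck 8 mm diameter, x 0 to 9; head 18 mm diameter, x 9 to 13. The 4 mm hanger plate goes behind the head.
- cam_axis (a point): Top of the upright cam post (18 mm diameter) on which the cam lever turns: (10, -84, 127) mm in the stand frame.
- cam (a joint): Cam angle about the upright post (rad), anticlockwise from above, -0.35 to 1.571; friction 0.05 N m, stays put. At 0 (open) the lobe (54 mm from axis to tip, 14 wide, z 128-142) points along the stand's +x, the lever (60 mm) along -x. At 1.571, its stop (closed), the lobe points to +y against the cheek, the lever to -y. Starts at -0.3 to 0.
- cam_knob (a point): On the axis of the upright black knob at the lever's end, 10 mm below its top. Knob 14 mm diameter, z 138 to 182 mm in the stand frame, this point at z 172, 60 mm from the cam axis.
- vial: Bystander, loose: small glass vial, 22 mm diameter, 42 mm tall, origin under its centre.
- carton: Bystander, loose: upright orange carton 35 x 55 x 110 mm, origin under its centre.
- bowl: Bystander, loose: steel bowl, 120 mm across, 45 mm high, origin under its centre.
- wash: Bystander, loose: white wash bottle, 60 mm diameter, 150 mm tall, origin under its centre.
- tape: Bystander, loose: paper tape ring lying flat, 64 mm diameter, 20 mm high, origin under its centre.
- jar: Bystander, loose: glass jar with steel lid, 64 mm diameter, 80 mm tall, origin under its centre.
- pack: Bystander, loose: flat white packet 100 x 60 x 30 mm, origin under its centre.
Things that resemble listed ones, but are neither listed nor needed, are in the scene too. What is shaped like the stand but purple is not meant.

How it is judged (in metres and radians):
On the way:
1. the holder hangs by its slot on the stud, let go, with the cam still open (x of slot_end in the frame of stand between 0 and 0.01 m and y of slot_end in the frame of stand between -0.012 and 0.004 m and z of slot_end in the frame of stand between 0.128 and 0.137 m and angle between holder's own z axis and vertical below 0.2 rad and contact force between the fingers and holder below 0.1 N and linear speed of holder below 0.02 m/s and value of joint cam below 0.6 rad), for 0.2 s.
At the end, for the whole second after the job is handed in: The holder hangs still on the stud, let go, tilted less than 0.2 rad, its slot_end point within 3 mm of the stud's axis sideways (stand y), at stand z 128 to 137 mm and stand x 0 to 10 mm (plate behind the stud's head); the cam is closed (above 1.45 rad) (x of slot_end in the frame of stand between 0 and 0.01 m and y of slot_end in the frame of stand between -0.003 and 0.003 m and z of slot_end in the frame of stand between 0.128 and 0.137 m and angle between holder's own z axis and vertical below 0.2 rad and contact force between the fingers and holder below 0.1 N and linear speed of holder below 0.02 m/s and value of joint cam above 1.45 rad and angular speed of holder below 0.1 rad/s); the robot touches nothing.
It fails at once if a bystander is shoved more than 30 mm or knocked over (distance of any of vial, carton, bowl, wash, tape, jar, pack from where it was at the start of the episode above 0.03 m or angle between any of vial, carton, bowl, wash, tape, jar, pack's own z axis and vertical above 0.5 rad).
It also fails if it takes over 56 s, if anything falls off the work surface, if the arm or the gripper's body presses on something with over 40 N, if the wrist force passes 120 N, or if a joint passes its speed limit or range.

ROBOT

A 7-joint arm with a two-finger parallel gripper is mounted at the origin on the work surface. World frame = base frame: x ahead of the robot, y to its left, z up, the work surface at z = 0. Lengths are in mm, angles in rad, forces in N, time in s.
With the tool pointing down it reaches from about 400 to 900 mm from the base axis. Payload 5.6 kg.
Tool frame: the origin (TCP) lies midway between the tips of the shut fingers; the grasp point (between the pads) lies 19 mm behind it; x points along the fingers, y is the direction in which the jaws open and shut, and the axes are right-handed (so a half turn about x gives the same grasp; the last joint's range is limited). The gripper opens to 92 mm and grips with 3 to 60 N. Pads are 20 mm wide; open, the fingers measure 128 mm over their backs; the gripper's body (75 mm by 189 mm) begins 69 mm behind the grasp point.
Start: joints at [1.27, 0.468, -0.012, 1.603, 0.006, 1.071, -0.056], TCP at [165.677, -628.538, 214.592] pointing down, gripper open.
Joint ranges: [-2.53, 2.53], [-0.31, 2.02], [-1.57, 1.55], [0.28, 2.44], [-1.29, 4.43], [0.15, 1.84], [-2.92, 2.92]. Speed limits (rad/s): [2.57, 2.57, 3.14, 3.14, 3.14, 3.14, 3.14].

INTERFACE

Orientations are given as a rotation vector (axis times angle).
In Python, from cell import robot, grip, kin, viewer gives the robot as it stands. Calls block until the motion is done:
- robot.movep(position, orientation): joint-space move of the TCP to a pose.
- robot.servo_line(position, feed=150, rotation=None): straight line of the TCP; rotation=None keeps the orientation; feed is the mean speed in mm/s.
- robot.goto_joints(angles): joint-space move.
- grip(opening, newtons=None): opening from 0.0 (shut) to 1.0 (fully open); newtons is the grip in N (None keeps the last); returns when the fingers have stopped.
- robot.hold(seconds).
- kin.ik(position, orientation): joint angles nearest the present ones, or None.
- robot.observe(): the state.
- viewer.read_camera(name): name is "scene" or "top" or "wrist"; returns the picture (420x560x3 uint8, red, green, blue); there is no depth.
- viewer.camera_info(name): a dict with "camera_matrix" (3x3 intrinsics, pixels), "R" (3x3) and "t" (3): a world point X has camera coordinates R X + t. Camera axes: x right, y down, z forward; pixel columns grow to the right and rows downward; lengths in mm; the calibration is good to about 2 mm. A picture is of the moment at which its call begins: read the wrist's pose just before it. camera_info takes no time and is no camera call; for the wrist camera it gives the pose at the moment of the call.
A pose or a line that the arm cannot do raises robot.IKError and nothing moves.
- robot.job_done(): hands the job in, once; it reports no verdict.
Trained networks look in the newest picture that a camera, given by its name, has taken for a name from the list of things; names that differ only in an ending like _2 or _b are one class to them, and where a whole thing is asked for, a point or a joint stands for the part that bears it (a point fixed in the world has none). Each returns a list of dicts, best first, with "confidence" (0 to 1); they miss things now and then, are a little off and sometimes report something else, mostly with a low value. They report only what shows in the picture. A call takes as long as a camera call. They do not tell look-alikes from the thing itself.
- viewer.silhouettes(name, camera): "mask" (420x560 bool, what is visible of it).
- viewer.pinpoint(name, camera): "at" ([x, y, z] in mm, in the coordinates of the camera as it stood for that picture, good to about 4 mm: a listed point, or the origin of a listed thing).
The state is a dict: "t": time; "joints": joint angles; "joint_velocities": joint speeds; "joint_torque": joint torques, N m; "tcp_pos": TCP position; "tcp_rot": TCP orientation; "contact_force": force on the tool from outside, world axes, zero at the start; "wrist_torque": the same for the moment, N m; "grip_width": opening from 0.0 (shut) to 1.0 (fully open).
Only numpy, scipy, OpenCV 4.12 (cv2) and the standard library are available. Lean on these libraries where they do the work, as an engineer would, in place of code of your own. Each camera call takes 0.05 s, during which the arm holds its last target. There are 200 camera calls.

## Working session

There is one attempt and no reset: what is moved stays moved. The work goes in short steps, each a Python script; the robot and the scene stay as the last script left them, time stands still between calls to the robot, and variables do not carry over. Pictures are saved under pics/ and viewed, on a budget of 10 in all, crops included, one or two more only if the job needs it, and the job is handed in when it is done.

```bash
ls; mkdir -p pics; cat > h.py <<'E'
import numpy as np, cv2
from cell import robot, grip, kin, viewer
from scipy.spatial.transform import Rotation as Ro
def w(cam,p,info=None):
    i=info or viewer.camera_info(cam); return np.array(i["R"]).T@(np.array(p)-np.array(i["t"]))
def snap(cam,fn=None):
    info=viewer.camera_info(cam); im=viewer.read_camera(cam)
    if fn: cv2.imwrite("pics/"+fn,im[:,:,::-1])
    return im,info
def pts(cam,names,info):
    for n in names:
        for d in viewer.pinpoint(n,cam): print(cam,n,round(d["confidence"],2),w(cam,d["at"],info).round(1))
E
python3 - <<'E'
from h import *
A,ia=snap("scene");pts("scene",["holder","holder_grip","slot_mouth","cheek","stand","stud","cam_axis","cam_knob"],ia)
B,ib=snap("top");pts("top",["holder","holder_grip","slot_end","cheek","stand","stud","cam_axis","cam_knob","vial","carton","bowl","wash","tape","jar","pack"],ib)
cv2.imwrite("pics/a.png",A[:,:,::-1]);cv2.imwrite("pics/b.png",B[:,:,::-1])
s=robot.observe();print(s["t"],s["tcp_rot"],Ro.from_rotvec(s["tcp_rot"]).as_matrix().round(2))
print({k:np.array(v).round(2).tolist() for k,v in ib.items()}, viewer.camera_info("wrist"))
E
```

```text
pics
scene holder 0.66 [ 491.1 -214.9    3.4]
scene holder_grip 0.7 [ 495.3 -214.5  141.2]
scene slot_mouth 0.87 [ 494.2 -193.1   97.2]
scene cheek 0.91 [ 508.  -249.7  100.3]
scene stand 0.93 [517.5 156.4  -3.4]
scene stand 0.82 [314.1 192.1  -1.5]
scene stand 0.68 [591.9 597.4  -2.4]
scene stud 0.96 [322.9 186.8 135.3]
scene stud 0.72 [519.4 156.3 135.9]
scene stud 0.68 [592.9 596.8 131.8]
scene stud 0.66 [ 6.830e+02 -3.587e+02  2.000e-01]
scene cam_axis 0.81 [630.1 520.7 126.4]
scene cam_axis 0.68 [542.7  71.5 126.6]
scene cam_axis 0.56 [325.9 100.  126.9]
scene cam_knob 0.69 [580.6 501.8 169.7]
scene cam_knob 0.61 [263.3 109.2 173.8]
scene cam_knob 0.57 [480.7  66.1 170.5]
top holder 0.58 [ 4.876e+02 -2.193e+02 -4.000e-01]
top holder_grip 0.81 [ 490.2 -218.3  145.6]
top holder_grip 0.69 [ 4.854e+02 -2.192e+02  4.000e-01]
top slot_end 0.69 [674.9 392.1  -2.7]
top slot_end 0.61 [ 492.1 -215.9  105.1]
top slot_end 0.26 [ 405.1 -425.7    3. ]
top slot_end 0.16 [520.  154.3 134.6]
top cheek 0.95 [ 510.4 -250.9  100.5]
top stand 0.97 [514.9 155.   -3.2]
top stand 0.97 [318.1 186.2   2.
[... 783 characters left out ...]
8393355  0.27011562 -2.08399756] [[-0.    0.25 -0.97]
 [-0.   -0.97 -0.25]
 [-1.    0.    0.  ]]
{'camera_matrix': [[463.72, 0.0, 288.02], [0.0, 463.72, 212.05], [0.0, 0.0, 1.0]], 'R': [[0.03, -1.0, -0.0], [-0.97, -0.02, -0.23], [0.23, 0.01, -0.97]], 't': [78.59, 550.74, 1475.96]} {'camera_matrix': array([[339.48409981,   0.        , 277.01177102],
       [  0.        , 339.48409981, 210.09749547],
       [  0.        ,   0.        ,   1.        ]]), 'R': array([[ 2.56335500e-01, -9.66587849e-01,  2.02198288e-04],
       [-9.26189650e-01, -2.45562192e-01,  2.86132736e-01],
       [-2.76522773e-01, -7.35332518e-02, -9.58189969e-01]]), 't': array([-649.81298295,  -33.49094731,  390.65796782])}
```

View pics/a.png

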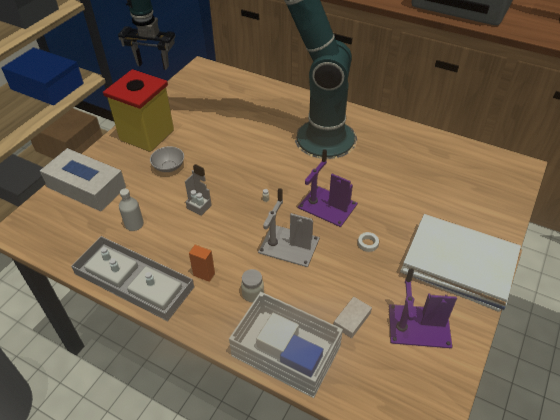

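View pics/b.png

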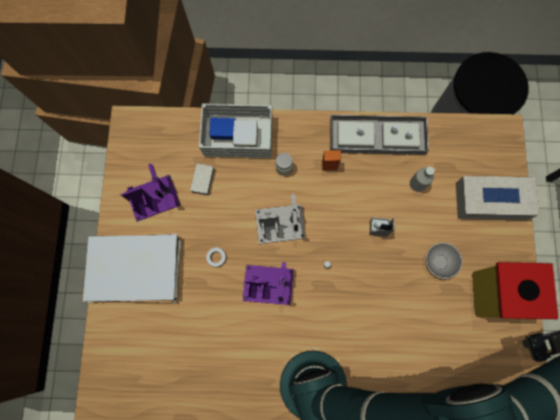

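The steel stand is the grey one in the middle: scene px (290,235), top px (280,223), world about (516,156), yaw about 10°. The other two stands are purple look-alikes. The holder is at scene px (198,195), world about (490,-217), yaw about 0. Next I'll lift straight up, then look at both from close by.

```bash
cat >> h.py <<'E'
def rot(yaw): # tool down, jaws along yaw
    c,s=np.cos(yaw),np.sin(yaw)
    return Ro.from_matrix(np.array([[0,c,s],[0,s,-c],[-1,0,0]])).as_rotvec()
def fit(local,world):
    # weighted-equal planar fit: yaw + xy ; local,world Nx3
    L=np.array(local,float)[:,:2];W=np.array(world)[:,:2];l0=L.mean(0);w0=W.mean(0);l=L-l0;v=W-w0
    a=np.arctan2((l[:,0]*v[:,1]-l[:,1]*v[:,0]).sum(),(l*v).sum())
    R=np.array([[np.cos(a),-np.sin(a)],[np.sin(a),np.cos(a)]]);o=w0-R@l0
    return a,o,(W-(L@R.T+o)).round(1)
HL=dict(holder=(0,0,0),holder_grip=(2,0,145),slot_mouth=(2,20,100),slot_end=(2,0,100),cheek=(21,-30,100))
SL=dict(stand=(0,0,0),stud=(4.5,0,135),cam_axis=(10,-84,127))
def collect(cam,D,near,info,rad=60):
    out=[]
    for n,l in D.items():
        for d in viewer.pinpoint(n,cam):
            p=w(cam,d["at"],info)
            if abs(p[2]-l[2])<20 and np.hypot(*(p[:2]-near))<rad+np.hypot(*l[:2]):
                out.append((n,l,p));print(cam,n,round(d["confidence"],2),p.round(1));break
    return out
E
python3 - <<'E'
from h import *
p=robot.observe()["tcp_pos"]
robot.servo_line([p[0],p[1],450],feed=300)
r=rot(-0.05)
H=[];
for q,f in (((493,-270,330),"c.png"),((493,-190,300),None)):
    robot.movep(q,r); im,i=snap("wrist",f); H+=collect("wrist",HL,np.array([490,-217]),i)
print(fit([h[1] for h in H],[h[2] for h in H]))
s=robot.observe();print(s["t"],s["tcp_pos"],s["contact_force"])
E
```

```text
wrist holder 0.96 [ 486.9 -215.7    3.2]
wrist holder_grip 0.9 [ 485.4 -211.4  147.1]
wrist slot_mouth 0.84 [ 491.1 -192.6   94.3]
wrist cheek 0.84 [ 502.7 -246.8   98.4]
wrist holder_grip 0.73 [ 486.7 -211.7  146.3]
wrist slot_mouth 0.65 [ 487.5 -194.    96.2]
wrist slot_end 0.97 [ 488.3 -213.7  102.8]
wrist cheek 0.69 [ 500.3 -247.3  100.5]
(np.float64(-0.14550161674417464), array([ 485.04837794, -213.25384775]), array([[ 1.9, -2.5],
       [-1.6,  2.1],
       [ 1.2,  1.2],
       [ 1.2, -0.8],
       [-0.3,  1.9],
       [-2.4, -0.3],
       [ 1.3, -0.2],
       [-1.2, -1.4]]))
5.0333 [ 493.05051875 -191.09640238  300.17956721] [-0.3745283  -0.26822987 -0.28600648]
```

View pics/c.png

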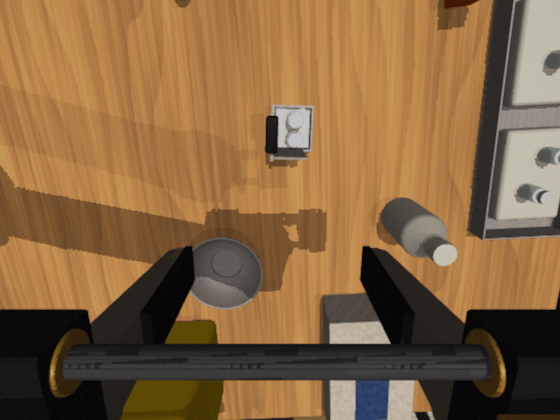

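```bash
cat >> h.py <<'E'
def onplane(uv,z,i):
    K=np.array(i["camera_matrix"]);R=np.array(i["R"]);t=np.array(i["t"]);uv=np.atleast_2d(np.array(uv,float))
    d=(np.linalg.inv(K)@np.c_[uv,np.ones(len(uv))].T).T@R; c=-R.T@t
    return c+d*((z-c[2])/d[:,2])[:,None]
def proj(P,i):
    K=np.array(i["camera_matrix"]);q=K@(np.array(i["R"])@np.array(P,float)+np.array(i["t"]));return q[:2]/q[2]
E
python3 - <<'E'
from h import *
im,i=snap("wrist")
c=proj((487,-212,160),i).round().astype(int);print(c)
m=(im.max(2)<45).astype(np.uint8); m2=np.zeros_like(m); m2[c[1]-45:c[1]+45,c[0]-45:c[0]+45]=m[c[1]-45:c[1]+45,c[0]-45:c[0]+45]
n,l,st,ce=cv2.connectedComponentsWithStats(m2);k=1+np.argmax(st[1:,4]);print(st[k],ce[k])
b=cv2.boxPoints(cv2.minAreaRect(np.argwhere(l==k)[:,::-1].astype(np.float32)));P=onplane(b,160,i);print(P.round(1))
cv2.imwrite("pics/d.png",cv2.resize(im[c[1]-75:c[1]+75,c[0]-100:c[0]+100,::-1],None,fx=4,fy=4))
E
```

```text
[272 220]
[269 198  14  42 483] [275.30020704 218.51345756]
[[ 482.7 -231.2  160. ]
 [ 486.3 -189.8  160. ]
 [ 498.2 -190.8  160. ]
 [ 495.1 -232.2  160. ]]
```

View pics/d.png

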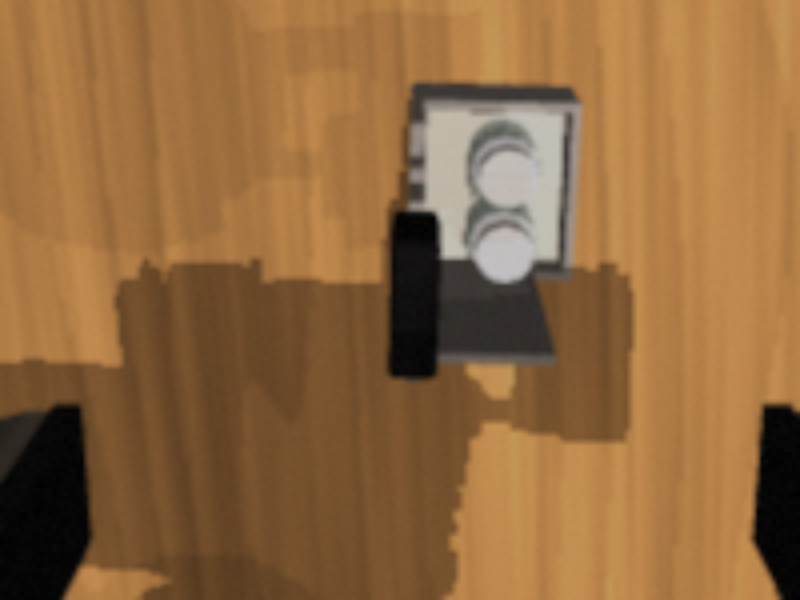

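```bash
python3 - <<'E'
from h import *
H=[]
for k,(q,yaw) in enumerate((((525,115,330),.17),((525,180,330),.17),((480,130,320),.17))):
    robot.movep(q,rot(yaw)); im,i=snap("wrist",f"s{k}.png"); h=collect("wrist",{**SL,"cam_knob":(-50,-84,172)},np.array([516,156]),i); H+=h
    np.savez(f"s{k}.npz",im=im,**i)
G=[h for h in H if h[0]!="cam_knob"]
a,o,r=fit([h[1] for h in G],[h[2] for h in G]);print(a,o,r.tolist())
s=robot.observe();print(s["t"],s["tcp_pos"])
E
```

```text
wrist stand 0.93 [517.7 152.4  -0.9]
wrist stud 0.66 [518.2 154.6 133.9]
wrist cam_axis 0.62 [536.6  72.3 120.1]
wrist cam_knob 0.67 [479.4  65.1 169.5]
wrist stud 0.97 [514.7 155.4 131.3]
wrist cam_axis 0.73 [535.2  74.5 121.2]
wrist cam_knob 0.58 [477.4  67.5 169.9]
wrist stand 0.96 [5.190e+02 1.548e+02 5.000e-01]
wrist stud 0.72 [517.1 153.1 137.2]
wrist cam_axis 0.65 [535.2  75.6 123.5]
wrist cam_knob 0.6 [478.7  66.1 169.8]
0.13940348756551202 [514.44721572 154.52763112] [[3.2, -2.1], [-0.7, -0.6], [0.6, -0.4], [-4.2, 0.3], [-0.8, 1.7], [4.5, 0.3], [-1.8, -2.1], [-0.8, 2.9]]
7.75 [480.50977699 130.81578741 320.16282339]
```

View pics/s1.png

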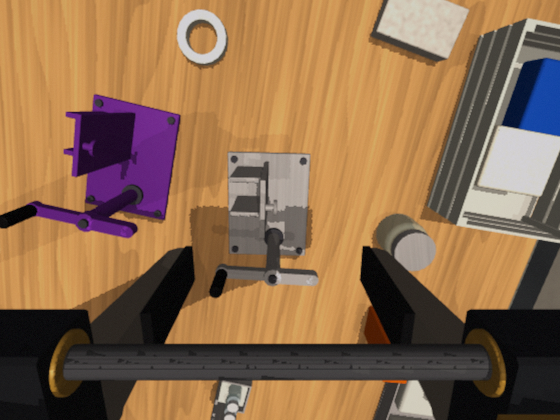

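```bash
cat > ov.py <<'E'
from h import *
def overlay(f,a,o,fn,box,s=4,cam=-.13):
    d=np.load(f);i={k:d[k] for k in("camera_matrix","R","t")};x0,y0,x1,y1=box
    im=cv2.resize(d["im"][y0:y1,x0:x1,::-1],None,fx=s,fy=s,interpolation=cv2.INTER_CUBIC)
    c,sn=np.cos(a),np.sin(a)
    def P(p): q=proj((o[0]+c*p[0]-sn*p[1],o[1]+sn*p[0]+c*p[1],p[2]),i);return tuple(int(v) for v in ((q-(x0,y0)+.5)*s))
    def poly(L,col): cv2.polylines(im,[np.array([P(p) for p in L])],True,col,1)
    poly([(-60,-115,8),(60,-115,8),(60,45,8),(-60,45,8)],(0,255,0))
    poly([(-6,-33,145),(0,-33,145),(0,33,145),(-6,33,145)],(0,0,255))
    poly([(9,-9,135),(13,-9,135),(13,9,135),(9,9,135)],(255,0,255))
    cv2.imwrite("pics/"+fn,im)
E
python3 - <<'E'
from ov import *
overlay("s1.npz",.155,(515.5,155),"o1.png",(205,140,335,300))
a=cv2.imread("pics/o1.png");print(a.shape)
E
```

```text
(640, 520, 3)
```

View pics/o1.png

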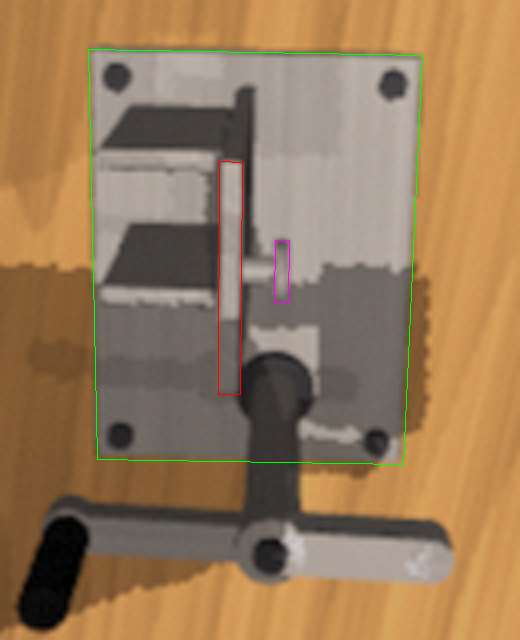

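Overlay: the model's base, back plate and stud head fall on the image edges to within about 1 px (about 1 mm). That gives stand yaw 0.155, origin (515.5,155). Now I'll grasp the holder.

```bash
python3 - <<'E'
from h import *
r=rot(-.087)
robot.movep((490,-212,230),r)
robot.servo_line((490,-212,127),feed=120)
print(robot.observe()["tcp_pos"])
grip(0.0,40); s=robot.observe();print(s["grip_width"]*92,s["contact_force"],s["tcp_pos"])
robot.servo_line((490,-212,300),feed=200)
s=robot.observe();print(s["t"],s["grip_width"]*92,s["contact_force"],s["wrist_torque"])
# above the stand, offset -y by 60 in stand frame
a=.155;o=np.array((515.5,155));R=np.array([[np.cos(a),-np.sin(a)],[np.sin(a),np.cos(a)]])
g=o+R@np.array((2.5+2,-45));print(g)
robot.movep((*g,345),rot(a));s=robot.observe();print(s["t"],s["tcp_pos"],s["contact_force"])
im,i=snap("wrist","e.png");collect("wrist",HL,g,i)
im,i=snap("scene");collect("scene",HL,g,i) if 0 else pts("scene",["holder_grip","slot_mouth","slot_end","cheek"],i)
im,i=snap("top");pts("top",["holder_grip","cheek"],i)
E
```

```text
[ 490.62802735 -212.01991236  127.65173708]
11.467782366758813 [ 0.68128574  0.50329483 -0.34225212] [ 490.06970511 -212.0682181   126.98473594]
12.2917 11.308488067721484 [ 0.02573532 -0.314605   -4.06883183] [0.02514583 0.03085771 0.01410417]
[526.89315636 111.23419156]
13.5333 [527.31437257 108.97495591 344.37427963] [-0.27738015  0.01908798 -3.08779979]
scene holder_grip 0.7 [532.2 105.5 359. ]
scene slot_mouth 0.78 [526.5 128.  313.2]
scene slot_end 0.65 [525.3 109.4 317.3]
scene cheek 0.78 [550.4  81.2 314.7]
scene cheek 0.29 [402.4 337.4  -0.7]
scene cheek 0.28 [519.6 156.3 137.8]
top holder_grip 0.59 [396.  330.4  -1.6]
top holder_grip 0.35 [526.  105.6 360.1]
top holder_grip 0.16 [740.8 -49.2  -1.6]
top cheek 0.27 [527.6 104.7 365.4]
```

View pics/e.png

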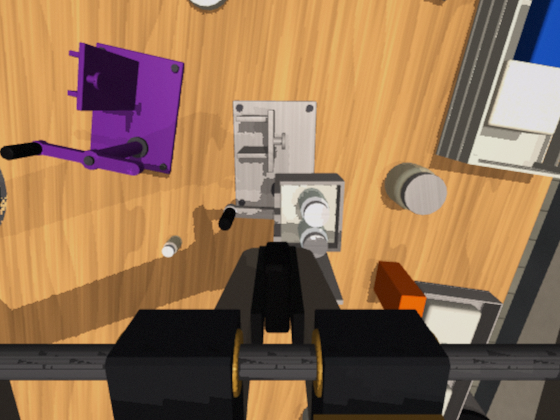

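The holder is held upright; the tool reads about 3–4 N. Pan and vials are at px (310,210), the stand behind at (275,150). I'll descend in front of the stud head, move back to the plate plane, then look before sliding.

```bash
cat >> h.py <<'E'
A=.155;O=np.array((515.5,155.));RS=np.array([[np.cos(A),-np.sin(A)],[np.sin(A),np.cos(A)]])
def S(x,y,z): # tcp for holder origin at stand (x,y,z), while held
    g=O+RS@np.array((x+2,y+1.5)); return (*g,z+127)
def where():
    p=robot.observe()["tcp_pos"];q=RS.T@(np.array(p[:2])-O);return np.round([q[0]-2,q[1]-1.5,p[2]-127],1)
def F():
    f=np.array(robot.observe()["contact_force"]);return np.r_[RS.T@f[:2],f[2]].round(1)
E
python3 - <<'E'
from h import *
robot.servo_line(S(24,-37,200),feed=150)
robot.servo_line(S(24,-37,35),feed=120)
robot.hold(.2);print(where(),F())
robot.servo_line(S(2.5,-37,35),feed=60)
robot.hold(.3);print(where(),F(),robot.observe()["t"])
im,i=snap("wrist");np.savez("f.npz",im=im,**i)
c=proj((*(O+RS@np.array((4,-15))),135),i).astype(int);print(c)
x0=max(0,min(c[0]-70,420));y0=max(0,min(c[1]-60,315))
cv2.imwrite("pics/f.png",cv2.resize(im[y0:y0+105,x0:x0+140,::-1],None,fx=5,fy=5,interpolation=cv2.INTER_CUBIC));print(x0,y0)
E
```

```text
[ 24.3 -37.   35.5] [ 0.1 -0.7 -2.8]
[  2.7 -37.   35. ] [ 0.5  0.2 -3.3] 17.1167
[276 213]
206 153
```

View pics/f.png

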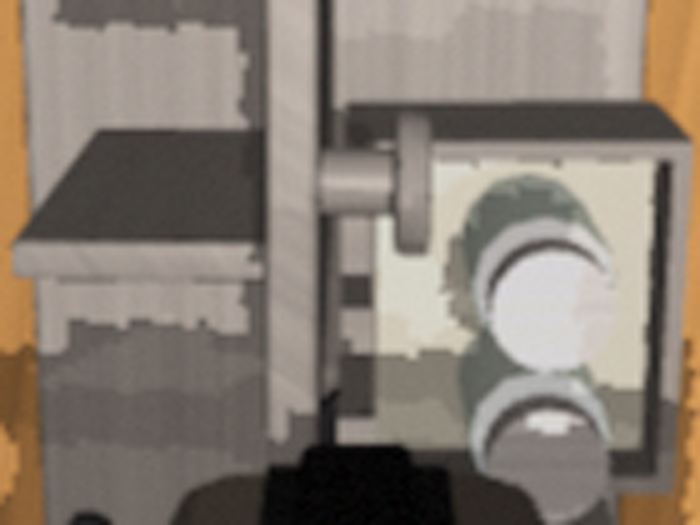

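The neck spans crop px 320–397 and the head 397–430. The tool plane (holder plate centre) projects to about 355 against a neck middle of 358, so the plate is centred in the gap to within 0.5 mm. Sliding on now.

```bash
python3 - <<'E'
from h import *
f0=F()
for y in [-30,-25,-20,-15,-10,-7,-5,-4,-3,-2,-1,0,1,2,3]:
    robot.servo_line(S(2.8,y,35),feed=30); robot.hold(.05); f=F()-f0; print(where(),f.round(1))
    if np.abs(f).max()>8: break
print(robot.observe()["t"])
E
```

```text
[  2.8 -29.9  35. ] [ 0.2 -1.  -0.7]
[  2.8 -24.9  35. ] [ 0.2  0.5 -0.3]
[  2.8 -19.9  35. ] [ 0.6 -0.5 -1.2]
[  2.8 -14.9  35. ] [ 0.8 -0.6  0.2]
[ 2.8 -9.9 35. ] [0.  0.  0.3]
[ 2.8 -6.9 35. ] [-0.6  0.6 -0.4]
[ 2.8 -4.9 35. ] [-0.7  1.  -0.6]
[ 2.8 -4.  35. ] [ 1.  -0.6  0.1]
[ 2.8 -3.  35. ] [ 0.6  0.3 -0.4]
[ 2.8 -2.  35. ] [ 0.5  0.3 -0.3]
[ 2.8 -0.9 35. ] [ 0.3 -0.4 -0.5]
[ 2.8  0.  35. ] [ 0.2 -0.1 -0.6]
[ 2.8  1.1 35. ] [ 0.4 -0.7  0.3]
[ 2.8  1.8 35. ] [ 0.1 -0.9  0.3]
[ 2.8  2.1 34.9] [-0.1 -4.2  0. ]
22.0667
```

```bash
python3 - <<'E'
from h import *
robot.servo_line(S(2.8,1.5,35),feed=20)
for z in [34,33.5,33,32.5,32]:
    robot.servo_line(S(2.8,1.5,z),feed=15);robot.hold(.05);f=F();print(where(),f)
    if f[2]>0.5: break
grip(0.45); robot.hold(.3)
print(F(),robot.observe()["grip_width"],robot.observe()["t"])
p=robot.observe()["tcp_pos"];robot.servo_line((p[0],p[1],290),feed=150)
robot.hold(.2)
g=O+RS@np.array((-20,-20));robot.movep((*g,310),rot(A))
im,i=snap("wrist");np.savez("g.npz",im=im,**i);cv2.imwrite("pics/g.png",im[:,:,::-1])
collect("wrist",{**HL,"cam_knob":(0,0,172)},O,i,200)
for n in ("slot_end","slot_mouth","cheek","holder_grip","cam_knob"):
    for d in viewer.pinpoint(n,"wrist")[:2]:
        q=w("wrist",d["at"],i);print(n,d["confidence"],(RS.T@(q[:2]-O)).round(1),q[2].round(1))
print(robot.observe()["t"])
E
```

```text
[ 2.8  1.8 34. ] [ 0.8 -0.8 -3.9]
[ 2.8  1.7 33.5] [ 0.6 -0.3 -3.5]
[ 2.8  1.7 33. ] [-0.3  0.  -2.9]
[ 2.8  1.7 32.7] [ 0.1 -0.8  0.9]
[-0.2  1.2  0.3] 0.44770574075116737 24.4167
wrist cam_knob 0.63 [477.5  65.2 170.2]
slot_end 0.89 [2.7 0.6] 136.0
slot_mouth 0.74 [ 5.1 22.1] 129.9
cheek 0.94 [ 20.4 -29.2] 132.1
holder_grip 0.87 [ 2.6 -1.4] 181.4
cam_knob 0.83 [-261.1   -6.1] 168.0
cam_knob 0.63 [-51.5 -82.9] 170.2
26.5167
```

View pics/g.png

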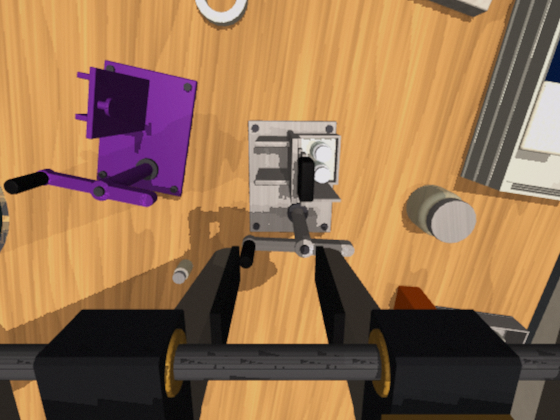

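The holder hangs on the stud: slot_end reads stand (2.7, 0.6), z 136, and the grip is at px (306,175). The cam is still open, with the knob at px (247,250), stand (-51,-83). Now I'll grip the knob and swing it, turning the tool with it.

```bash
cat >> h.py <<'E'
def K(th,z,r=60): 
    g=O+RS@(np.array((10,-84))+r*np.array((-np.cos(th),-np.sin(th)))); return (*g,z)
E
python3 - <<'E'
from h import *
t0=-.03; ro=lambda th: rot(A+th-np.pi/2)
robot.movep(K(t0,225),ro(t0)); robot.servo_line(K(t0,153),feed=120)
print(where(),F()); grip(0.0,10); f0=F();print(f0,robot.observe()["grip_width"]*92)
for th in np.append(np.arange(.12,1.56,.15),[1.571,1.6]):
    robot.servo_line(K(th,153),feed=60,rotation=ro(th)); f=F()-f0;print(round(th,2),f.round(1),end=" ")
    if np.abs(f).max()>25: print("stop");break
print(robot.observe()["t"])
E
```

```text
[-51.5 -83.5  26.5] [0.2 0.1 0.1]
[-0.8 -0.2  2.8] 13.747566696949942
0.12 [-0.6 -0.7  1.1] 0.27 [0.8 0.3 3.6] 0.42 [-0.2 -0.5  1.8] 0.57 [-0.5  0.2  3. ] 0.72 [-1.1  0.   2.7] 0.87 [-0.3 -0.9  3.1] 1.02 [ 0.4 -0.3  2.2] 1.17 [-0.5  0.1  2.9] 1.32 [0.9 0.8 2.8] 1.47 [-0.1  0.2  3.8] 1.57 [-3.8 -0.6  5.5] 1.6 [-8.2  0.7  8. ] 32.575
```

```bash
python3 - <<'E'
from h import *
grip(0.4); robot.hold(.1)
p=robot.observe()["tcp_pos"];robot.servo_line((p[0],p[1],300),feed=150)
g=O+RS@np.array((-20,-20));robot.movep((*g,310),rot(A));robot.hold(.2)
im,i=snap("wrist")
cv2.imwrite("pics/k.png",cv2.resize(im[100:310,180:420,::-1],None,fx=2.5,fy=2.5))
for cam in("wrist","scene"):
    if cam=="scene": im,i=snap(cam)
    for n in ("slot_end","slot_mouth","cheek","holder_grip","cam_axis","cam_knob"):
        for d in viewer.pinpoint(n,cam):
            q=w(cam,d["at"],i);s=RS.T@(q[:2]-O)
            if np.hypot(*(s-(5,-50)))<110 and d["confidence"]>.3: print(cam,n,round(d["confidence"],2),s.round(1),q[2].round(1))
print(robot.observe()["t"],F())
E
```

```text
wrist slot_end 0.94 [5.9 2.1] 135.5
wrist slot_mouth 0.77 [ 4.7 21.2] 130.7
wrist cheek 0.78 [ 20.9 -30.7] 128.1
wrist cheek 0.4 [ 3.9 23.3] 128.3
wrist holder_grip 0.62 [1.1 1.3] 179.2
wrist cam_axis 0.59 [  9.3 -85. ] 124.7
wrist cam_knob 0.77 [   7.6 -145.1] 171.0
scene slot_end 0.94 [2.8 2.8] 129.7
scene slot_mouth 0.78 [ 3.7 20.3] 130.1
scene slot_mouth 0.46 [ 5.3 -0.3] 31.3
scene cheek 0.79 [ 25.9 -30.7] 131.6
scene holder_grip 0.78 [10.   2.7] 171.5
scene holder_grip 0.32 [ 13.6 -83. ] 124.8
scene cam_axis 0.96 [ 12.8 -82.7] 125.5
scene cam_knob 0.66 [  14.7 -143.8] 170.8
35.8 [-0.   0.1 -1. ]
```

View pics/k.png

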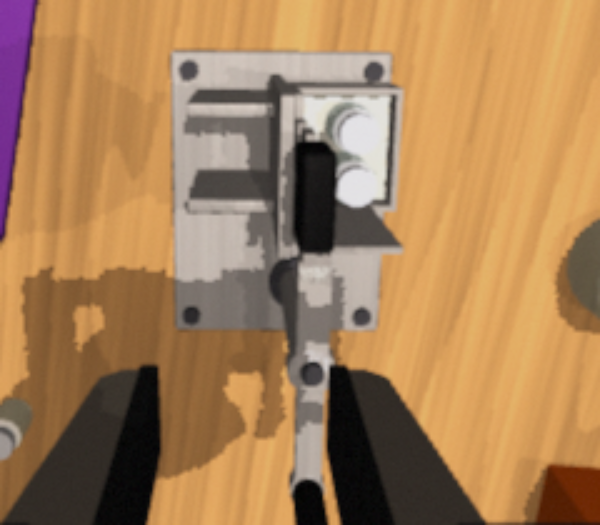

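The lever and lobe are in line with the stand's y axis: axis at crop px (312,373), knob at (308,490), lobe against the cheek at (315,260). Holder still hangs and the gripper is clear.

```bash
python3 -c "
from h import *
robot.job_done();print(robot.observe()['t'])"
```

```text
the job is handed in; nothing more can be done
the job is handed in; nothing more can be done
```

The holder hangs on the steel stand's stud and the cam lever is swung to its stop. I handed the job in just after 35.8 s on the robot's clock.

- **Holder:** I slid the slot on until the closed end touched the stud (about 4 N), lowered it until the stud took the weight, then let go with the cam still open.
- **Cam:** I gripped the knob and swung the lever until it met its stop (about 8 N).

**Last checks**
- **Cam angle:** the last wrist picture shows the lobe against the cheek. The knob and axis positions put the angle at about 1.54–1.60 rad.
- **Slot end:** the networks put it at stand y +2.1 to +2.8 mm, z 130–136 mm and x 3–6 mm. The y value is close to the 3 mm limit.
- **Why I accepted that y value:** the other points on the holder (mouth, cheek and, in the wrist picture, the grip) gave about -1 to +1 mm. The slot was also at its closed end by touch. The network points are only good to about 4 mm.
- **Disagreement:** the scene camera's grip point was off by about 7 mm (x 10, z 171.5) from the wrist view, which I took to be network error.
- **Other objects:** I did not measure the bystanders again at the end. I felt no unexpected contact forces.

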